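# Show the underside of the warmer's drip plate to the phone

## Task

A colleague on a video call wants to see the underside of the coffee warmer's drip plate: take the carafe by its handle, set it down upright in the middle of the cork mat and let go of it, then take the round steel drip plate out of the warmer by the bar on its top. Hold the plate up in front of the phone, its middle at the height of the lens at the phone's upper edge and about 13 cm straight in front of it, tipped about 45 degrees from level so that its underside faces the phone, and finish while still holding it there, still. Keep the carafe upright, do not drop it, and leave the other things where they are.

Things in the scene. Friction and masses are not known exactly. Their poses are not given: they have to be found in the camera images.
- warmer: coffee warmer, fixed to the worktop: round black base 170 across and 22 tall, with a round recess (134 across, floor 14 above the worktop) and a switch housing (62 wide, 18 tall) that reaches out to 120 from the centre. Origin: centre of its underside; its -x axis points to the switch housing.
- drip_plate: loose round steel plate in the warmer's recess, under the carafe: disc 124 across, 4 thick, 0.12 kg. Origin: centre of its underside; z up out of its top. Mid-top a grip bar, 40 long (plate's x), 12 wide (plate's y), its top 25 above the underside. Four studs 10 across, at x +-30, y +-25, tops at 28, carry the carafe; fingers fit between them along the plate's y.
- carafe: closed glass coffee carafe, dark in its lower half, black lid and handle, 0.28 kg (+-25 %), 144 tall, on the drip plate's four studs (underside 42 above the worktop), handle roughly to the robot. z up; the handle lies on its -y side. Round body 132 across, its axis at x 0, y +21 from the origin; lid 102 across. Origin: on the underside, centre of the whole outline.
- carafe_base (a point): centre of the underside of the carafe's round body (the flat foot is 104 across)
- carafe_grip (a point): point in the upper part of the carafe's handle: 105 above its underside, 66 to -y of its origin. The handle is 16 thick along the carafe's x (solid, no gap to hook), its top about 20 higher, its outer edge 19 further out, the body about 20 inward. Axes as the carafe's.
- cork_mat: round cork mat, 160 across, 6 thick, fixed on the worktop beside the warmer, at its left or right. Origin: centre of its underside.
- phone: phone upright on a small stand, fixed to the worktop at the right: phone 74 wide, 150 tall, its lower edge 80 and upper edge 230 above the worktop, stand foot 90 across. Origin on the worktop below the phone; the screen and the lens look along its -x axis, level, roughly to the robot.
- phone_lens (a point): the phone's front lens, middle of the screen's upper edge, 222 above the worktop. Axes as the phone's.
- view_point (a point): point in the air 130 straight in front of the lens and at its height. Axes as the phone's.
- biscuit_jar: bystander, leave alone: white ceramic biscuit jar with stripes and a knobbed lid, 148 across, 200 tall, at the left end. Origin: centre of its underside.
- mill: bystander, leave alone: dark wooden pepper mill, 58 across, 160 tall, at the left end. Origin: centre of its underside.
- mug: bystander, leave alone: dark mug with a handle, 86x119x99, at the right end. Origin: centre of its underside.
- patterned_cup: bystander, leave alone: white tumbler with dark upright streaks, 77 across, 100 tall, at the right end. Origin: centre of its underside.
- wood_lid_jar: bystander, leave alone: white jar with a wooden lid, 74 across, 85 tall, at the right, to the rear. Origin: centre of its underside.
- kitchen_timer: bystander, leave alone: black and white wind-up timer, 62 across, 54 tall, near the front edge. Origin: centre of its underside.
- coffee_scoop: bystander, leave alone: steel coffee scoop, 96x42x20, near the front edge. Origin: centre of its underside.
- spice_jar: bystander, leave alone: glass spice jar with a green cap, 46 across, 106 tall, at the back, left of the oven. Origin: centre of its underside.
Things that resemble listed ones, but are neither listed nor needed, are in the scene too. Of the things that look like the phone, the smaller one is meant.

How it is judged:
By the outcome, as a careful person would: the job done as asked, in the order asked, and still so for the second after the job is handed in, while the arm keeps its last pose, push and grip.
It also fails if it takes over 58 s, if anything falls off the work surface, if the arm or the gripper's body presses on something with over 40 N, if the wrist force passes 120 N, or if a joint passes its speed limit or range.

## Robot

A 6-joint arm with a two-finger parallel gripper is mounted at the origin on a cart in front of the work surface, level with it; the furniture and walls round the work are solid. World frame = base frame: x ahead of the robot, y to its left, z up, the work surface at z = 0. Lengths are in m, angles in rad, forces in N, time in s.
With the tool pointing down it reaches from about 0.375 to 0.975 m from the base axis. Payload 3.8 kg.
Tool frame: the origin (TCP) lies at the very end of the fingers, on their centre line; the grasp point (between the pads) lies 19 mm behind it (env.grasp_offset is the distance from the TCP to the grasp point, in m); z points along the fingers, y is the line along which they close (so a half turn about z gives the same grasp; the last joint's range is limited). The gripper opens to 85 mm and grips with 20 to 120 N. Pads are 22 mm wide; open, the fingers measure 114 mm over their backs; the gripper's body (76 mm by 85 mm) begins 54 mm behind the grasp point. The pads swing forward as they close: fully open they stand 13 mm farther back than shut.
Start: joints at [1.256, 0.264, 1.604, -0, 1.274, -0.037], TCP at [0.185, 0.649, 0.231] pointing down, gripper open.
Joint ranges: [-2.63, 2.63], [-0.94, 2.18], [0.31, 2.57], [-1.31, 4.45], [0, 2.66], [-2.55, 2.55]. Speed limits (rad/s): [2.57, 2.57, 3.14, 3.14, 3.14, 3.14].

## Interface

Orientations are given as a 3x3 rotation matrix whose columns are the frame's x, y, z axes.
In Python, from station import readout, snapshot, camera_params, env, spot_in, cut_out, place_of gives the robot as it stands.
- The arm moves only by the tool servo_tool, never from a script. Its argument "commands" is a list of rows, each a list of 6 numbers: the shift along the tool's x, y, z in mm, then the turn, a rotation vector about the tool's x, y, z in rad. In form: [[dx, dy, dz, wx, wy, wz], ...]. A call has 1 to 5 rows; each row shifts and turns the commanded pose from where the row before left it, along the tool's axes as they then stand; what a row does not reach is not made up. A row lasts 1/12 s, in which the tool goes at most 41.7 mm and 7.16 degrees, less where a joint would pass 70% of its speed; a pose out of reach is approached as far as the arm can. A call with a gripper value outside its range is refused whole. "claw" is the closure, from -1 (fully open) to 1 (shut), set as the call begins (left out, the last holds). The fingers move at their own pace and stop on an object; "grip_force" is the grip in N (left out, the last holds). Time passes only in rows, so rows that do not move let the fingers close. It gives the time, the measured TCP pose, the force, the opening and the grip force at its end, in the units of the state.
- readout.get_obs(): the state, without advancing time (a new reading comes with each control period).
- snapshot(name): name is "scene" or "top" or "wrist"; returns (picture, depth): 420x560x3 uint8, red, green, blue; 420x560 float32, m along the optical axis (not along the pixel's ray), 0 where there is no reading.
- camera_params(name): a dict with "camera_matrix" (3x3 intrinsics, pixels), "T" (4x4, takes a point from camera to world coordinates). Camera axes: x right, y down, z forward; pixel columns grow to the right and rows downward; lengths in m; the calibration is good to about 2 mm. A picture is of the moment at which its call begins: read the wrist's pose just before it. camera_params takes no time and is no camera call; for the wrist camera it gives the pose at the moment of the call.
- env.sign_off(): hands the job in; it is judged then, once.
Trained networks look in the newest picture that a camera, given by its name, has taken for a name from the list of things; names that differ only in an ending like _2 or _b are one class to them, and where a whole thing is asked for, a point or a joint stands for the part that bears it (a point fixed in the world has none). Each returns a list of dicts, best first, with "score" (0 to 1); they miss things now and then, are a little off and sometimes report something else, mostly with a low value. They report only what shows in the picture. A call takes as long as a camera call. They do not tell look-alikes from the thing itself.
- spot_in(camera, thing): "rect" ([left, top, right, bottom] in pixels, round what is visible of it).
- cut_out(camera, thing): "mask" (420x560 bool, what is visible of it) and "rect" ([left, top, right, bottom] in pixels, round what is visible of it).
- place_of(camera, thing): "point" ([column, row] in pixels: a listed point, or the origin of a listed thing).
The state is a dict: "clock": time; "qpos": joint angles; "qd": joint speeds; "joint_torque": joint torques, N m; "position": TCP position; "orientation": TCP orientation; "force": force on the tool from outside, world axes, zero at the start; "moment": the same for the moment, N m; "grip_width": finger opening in m; "grip_force": force on a finger pad.
Only numpy, scipy, OpenCV 4.12 (cv2) and the standard library are available. Lean on these libraries where they do the work, as an engineer would, in place of code of your own. Each camera call takes 0.05 s, during which the arm holds its last target. There are 200 camera calls.

## Working session

There is one attempt and no reset: what is moved stays moved. The work goes in short steps, Python scripts to look and compute and a tool call to move; the robot and the scene stay as the last step left them, time stands still between calls to the robot, and variables do not carry over. Pictures are saved under pics/ and viewed, at most 10 in all, crops included, and the job is handed in when it is done.

Besides the shell and the picture viewer there is one more tool, called by a JSON object that holds its "fn" and its "kwargs". servo_tool: Moves the arm, as the interface text tells. Its arguments: {"type":"object","properties":{"commands":{"type":"array"},"claw":{"type":"number"},"grip_force":{"type":"number"}},"required":["commands"]}

```bash
mkdir -p pics; ls; cat > h.py <<'E'
import numpy as np, cv2
from station import *
def pt(name,dep,uv,r=2,d=None):
    P=camera_params(name);K=np.array(P["camera_matrix"]);T=np.array(P["T"])
    u,v=uv
    if d is None:
        a=dep[max(0,int(v)-r):int(v)+r+1,max(0,int(u)-r):int(u)+r+1];a=a[a>0];d=np.median(a) if a.size else np.nan
    c=np.array([(u-K[0,2])/K[0,0]*d,(v-K[1,2])/K[1,1]*d,d,1]);return (T@c)[:3]
def cloud(name,dep,mask):
    P=camera_params(name);K=np.array(P["camera_matrix"]);T=np.array(P["T"])
    v,u=np.nonzero(mask&(dep>0));d=dep[v,u]
    c=np.stack([(u-K[0,2])/K[0,0]*d,(v-K[1,2])/K[1,1]*d,d,np.ones_like(d)]);return (T@c)[:3].T
E
python3 - <<'E'
from h import *
np.set_printoptions(precision=3,suppress=True)
for c in ["scene","top"]:
    im,d=snapshot(c);cv2.imwrite(f"pics/{c}1.png",im[:,:,::-1]);np.save(f"{c}.npy",d)
    for t in ["warmer","carafe","cork_mat","phone","carafe_grip","phone_lens","carafe_base","drip_plate"]:
        for o in place_of(c,t)[:3]: print(c,t,round(o["score"],2),np.round(o["point"]),pt(c,d,o["point"]))
print(readout.get_obs()["orientation"],env.grasp_offset)
E
```

```text
pics
scene warmer 0.86 [219. 205.] [0.433 0.248 0.019]
scene warmer 0.31 [267. 209.] [ 0.586  0.108 -0.005]
scene carafe 0.95 [215. 197.] [0.411 0.24  0.083]
scene cork_mat 0.6 [288. 232.] [ 0.54  -0.068  0.004]
scene cork_mat 0.31 [200. 174.] [0.491 0.452 0.049]
scene phone 0.85 [407. 349.] [ 0.423 -0.732  0.011]
scene phone 0.81 [332. 256.] [ 0.565 -0.287  0.01 ]
scene carafe_grip 0.81 [198. 185.] [0.368 0.289 0.146]
scene carafe_grip 0.48 [231. 228.] [ 0.393  0.122 -0.002]
scene phone_lens 0.91 [424. 297.] [ 0.421 -0.735  0.287]
scene phone_lens 0.9 [338. 217.] [ 0.576 -0.283  0.207]
scene carafe_base 0.73 [222. 194.] [0.432 0.221 0.101]
scene drip_plate 0.59 [221. 200.] [0.426 0.222 0.069]
scene drip_plate 0.55 [200. 170.] [0.494 0.454 0.067]
top warmer 0.55 [214. 219.] [0.423 0.245 0.169]
top cork_mat 0.84 [278. 194.] [ 0.56  -0.04   0.005]
top phone 0.65 [420. 219.] [ 0.421 -0.724  0.017]
top phone 0.57 [330. 191.] [ 0.57  -0.294  0.016]
top carafe_grip 0.95 [205. 228.] [0.383 0.286 0.16 ]
top carafe_grip 0.22 [276. 196.] [ 0.555 -0.031  0.004]
top phone_lens 0.93 [441. 211.] [ 0.421 -0.745  0.241]
top phone_lens 0.5 [332. 183.] [ 0.572 -0.287  0.187]
top carafe_base 0.85 [213. 221.] [0.414 0.251 0.153]
top drip_plate 0.68 [240. 189.] [0.575 0.136 0.072]
top drip_plate 0.51 [376. 228.] [ 0.378 -0.499  0.057]
top drip_plate 0.43 [212. 216.] [0.434 0.251 0.178]
[[-0.962  0.274 -0.   ]
 [ 0.274  0.962  0.   ]
 [ 0.     0.    -1.   ]] 0.0187
```

```bash
python3 -c "
import cv2,numpy as np
a=cv2.imread('pics/scene1.png');b=cv2.imread('pics/top1.png')
cv2.imwrite('pics/scene1b.png',cv2.resize(a,(800,600)))"
```

```text
(no output)
```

View pics/scene1b.png

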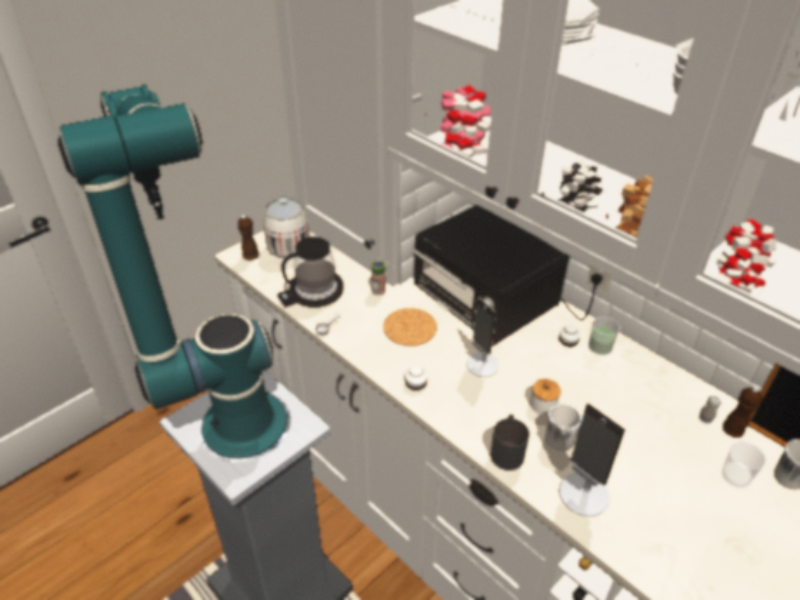

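View pics/top1.png

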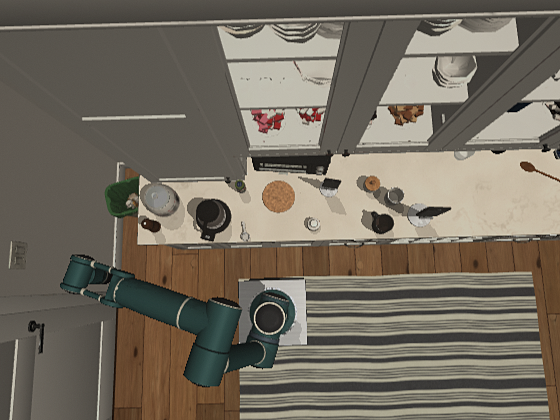

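The smaller phone is the one by the oven (scene view ~(485,320)/800). The carafe stands at (312,265) with its handle to the left and front, and the mat is at (410,327). Next I'll measure the geometry from the masks.

```bash
python3 - <<'E'
from h import *
np.set_printoptions(precision=3,suppress=True)
A={}
for c in ["scene","top"]:
    im,d=snapshot(c)
    for t in ["carafe","cork_mat","phone","warmer"]:
        for o in cut_out(c,t)[:3]:
            m=o["mask"];er=cv2.erode(m.astype(np.uint8),np.ones((3,3)))>0
            p=cloud(c,d,er if t!="carafe" else m)
            print(c,t,round(o["score"],2),np.round(o["rect"]),len(p),"med",np.median(p,0),"lo",np.percentile(p,3,axis=0),"hi",np.percentile(p,97,axis=0))
            if t=="carafe":
                q=p[(p[:,2]>.145)&(p[:,2]<.2)]; print(" top pts",len(q),q[:,:2].min(0),q[:,:2].max(0),np.percentile(q[:,2],95))
                l=p[(p[:,2]>.178)&(p[:,2]<.2)]; print(" lid",len(l),cv2.minEnclosingCircle(l[:,:2].astype(np.float32)) if len(l)>3 else 0)
                hd=p[(p[:,2]>.13)&(p[:,2]<.175)]; print(" hand",hd[np.argsort(hd[:,0])[:12]])
            if t=="phone":
                q=p[(p[:,2]>.09)&(p[:,2]<.3)]; cc=q.mean(0);print("  plane",cc,np.linalg.svd(q-cc)[2][2],len(q),q[:,2].max())
            if t=="cork_mat":
                pp=cloud(c,d,m);pp=pp[abs(pp[:,2])<.02];print("  circ",cv2.minEnclosingCircle(pp[:,:2].astype(np.float32)),pp[:,:2].mean(0))
E
```

```text
scene carafe 0.73 [194. 166. 233. 207.] 1064 med [0.436 0.244 0.133] lo [0.366 0.21  0.026] hi [0.508 0.309 0.185]
 top pts 458 [0.361 0.215] [0.514 0.324] 0.18526906155221315
 lid 134 ((0.45751115679740906, 0.26844295859336853), 0.04375232756137848)
 hand [[0.357 0.291 0.139]
 [0.361 0.288 0.149]
 [0.361 0.283 0.146]
 [0.361 0.292 0.13 ]
 [0.361 0.284 0.141]
 [0.362 0.292 0.136]
 [0.362 0.299 0.137]
 [0.362 0.28  0.132]
 [0.363 0.287 0.133]
 [0.363 0.291 0.152]
 [0.363 0.284 0.15 ]
 [0.363 0.293 0.139]]
scene carafe 0.36 [183. 136. 215. 182.] 1023 med [0.505 0.473 0.119] lo [0.463 0.437 0.031] hi [0.58  0.538 0.18 ]
 top pts 337 [0.429 0.312] [0.592 0.562] 0.19057324447041016
 lid 32 ((0.5346606373786926, 0.5067671537399292), 0.017434168606996536)
 hand [[0.429 0.312 0.167]
 [0.441 0.321 0.167]
 [0.449 0.324 0.166]
 [0.471 0.509 0.134]
 [0.475 0.477 0.132]
 [0.475 0.512 0.147]
 [0.476 0.484 0.144]
 [0.476 0.519 0.159]
 [0.477 0.515 0.139]
 [0.477 0.517 0.133]
 [0.478 0.5   0.146]
 [0.478 0.511 0.135]]
scene cork_mat 0.98 [268. 216. 305. 242.] 694 med [ 0.551 -0.047  0.004] lo [ 0.48
[... 1284 characters left out ...]
.78 [260. 180. 297. 215.] 700 med [ 0.553 -0.043  0.006] lo [ 0.489 -0.106 -0.005] hi [0.618 0.022 0.016]
  circ ((0.556014358997345, -0.04305874556303024), 0.08212538063526154) [ 0.553 -0.043]
top phone 0.81 [410. 203. 448. 225.] 439 med [ 0.425 -0.711  0.024] lo [ 0.401 -0.754  0.002] hi [ 0.488 -0.676  0.295]
  plane [ 0.425 -0.708  0.203] [-0.994  0.112  0.017] 204 0.2997395987759588
top phone 0.65 [320. 180. 342. 196.] 220 med [ 0.573 -0.283  0.091] lo [ 0.557 -0.317 -0.   ] hi [ 0.59  -0.254  0.231]
  plane [ 0.574 -0.284  0.166] [-0.981  0.195  0.001] 111 0.23989423925644804
top warmer 0.65 [196. 198. 230. 241.] 160 med [0.399 0.25  0.021] lo [0.352 0.197 0.012] hi [0.505 0.343 0.033]
```

{"fn": "servo_tool", "kwargs": {"commands": [[-20, -20, -10, 0, 0, 0], [-27, -30, -10, 0, 0, 0], [-27, -30, -10, 0, 0, 0], [-27, -30, -10, 0, 0, 0], [-27, -30, -5, 0, 0, 0]], "claw": -1}}

```text
clock: 1.82
position: [0.2705, 0.4784, 0.2777]
orientation: [[-0.962, 0.273, 0.001], [0.273, 0.962, 0.002], [-0.001, 0.002, -1.0]]
force: [1.9, -0.1, 0.7]
grip_width: 0.0855
grip_force: 0.0
```

{"fn": "servo_tool", "kwargs": {"commands": [[-27, -30, -5, 0, 0, 0], [-27, -30, 0, 0, 0, 0], [-27, -30, 0, 0, 0, 0], [-27, -30, 0, 0, 0, 0], [-20, -20, 0, 0, 0, 0]]}}

```text
clock: 2.23
position: [0.3552, 0.3068, 0.2817]
orientation: [[-0.961, 0.275, 0.001], [0.275, 0.961, -0.0], [-0.001, -0.0, -1.0]]
force: [-0.2, 0.8, -0.0]
grip_width: 0.0855
grip_force: 0.0
```

{"fn": "servo_tool", "kwargs": {"commands": [[-11, -18, 0, 0, 0, 0], [0, 0, 0, 0, 0, -0.04], [0, 0, 0, 0, 0, -0.04]]}}

```text
clock: 2.48
position: [0.3607, 0.2879, 0.2816]
orientation: [[-0.98, 0.198, 0.001], [0.198, 0.98, 0.0], [-0.001, 0.001, -1.0]]
force: [0.5, 0.9, -0.8]
grip_width: 0.0851
grip_force: 0.0
```

```bash
cat >> h.py <<'E'
np.set_printoptions(precision=4,suppress=True)
def go(p,R=None):
    "tool-frame mm shift and rotvec from measured pose to (p,R)"
    o=readout.get_obs();R0=np.array(o["orientation"]);p0=np.array(o["position"])
    r=cv2.Rodrigues(R0.T@np.array(R))[0].ravel() if R is not None else np.zeros(3)
    return np.round(R0.T@(np.array(p)-p0)*1000,1),np.round(r,3)
E
python3 - <<'E'
from h import *
o=readout.get_obs();print(o["position"],o["orientation"],o["qpos"],o["force"],o["clock"])
im,d=snapshot("wrist");cv2.imwrite("pics/w1.png",im[:,:,::-1])
print(camera_params("wrist")["T"])
for t in ["carafe_grip","carafe"]:
    for r in place_of("wrist",t)[:2]: print(t,r["score"],r["point"],pt("wrist",d,r["point"]))
for r in cut_out("wrist","carafe")[:1]:
    p=cloud("wrist",d,r["mask"]);print(r["score"],r["rect"])
    l=p[(p[:,2]>.18)&(p[:,2]<.2)];print("lid",len(l),l.min(0),l.max(0),cv2.minEnclosingCircle(l[:,:2].astype(np.float32)))
    h=p[(p[:,2]>.15)&(p[:,2]<.18)];print(len(h),h.min(0),h.max(0))
    h=p[(p[:,2]>.14)]
    for x in np.arange(.34,.44,.008):
        s=h[abs(h[:,0]-x)<.004]
        if len(s)>5: print(round(x,3),len(s),np.percentile(s[:,1],[2,50,98]),np.percentile(s[:,2],[5,50,95]))
E
```

```text
[0.3607 0.2879 0.2816] [[-0.9803  0.1976  0.0007]
 [ 0.1976  0.9803  0.0004]
 [-0.0007  0.0005 -1.    ]] [ 0.6197 -0.1794  1.9726 -0.0001  1.3476 -0.7521] [ 0.4721  0.9264 -0.7783] 2.4833
[[ 0.196   0.9466  0.2561  0.2957]
 [ 0.9806 -0.1894 -0.0502  0.3009]
 [ 0.001   0.2609 -0.9654  0.425 ]
 [ 0.      0.      0.      1.    ]]
carafe_grip 0.76 [287.2, 219.6] [0.3738 0.294  0.165 ]
carafe 0.61 [282.4, 243.7] [0.3928 0.2861 0.17  ]
0.85 [229.3, 185.2, 343.5, 349.9]
lid 4432 [0.4234 0.2407 0.18  ] [0.4927 0.3161 0.1877] ((0.4607412815093994, 0.2781067490577698), 0.03833312541246414)
5545 [0.3602 0.225  0.15  ] [0.5029 0.3327 0.18  ]
0.348 19 [0.2852 0.2979 0.3014] [0.3548 0.3554 0.3567]
0.356 57 [0.2911 0.297  0.3022] [0.1402 0.144  0.3547]
0.364 207 [0.289  0.2964 0.3038] [0.1454 0.1537 0.1595]
0.372 198 [0.2873 0.2951 0.3031] [0.1572 0.1623 0.1662]
0.38 182 [0.2857 0.2934 0.3013] [0.1632 0.1673 0.1696]
0.388 171 [0.2841 0.2918 0.2995] [0.1664 0.1699 0.1715]
0.396 155 [0.2826 0.2904 0.298 ] [0.1675 0.1705 0.1721]
0.404 260 [0.2626 0.2823 0.2961] [0.1416 0.1677 0.1714]
0.412 907 [0.2489 0.2744 0.3072] [0.1428 0.1587 0.1717]
0.42 1088 [0.2401 0.281  0.3161] [0.1458 0.1714 0.1781]
0.428 1140 [0.2344 0.2812 0.3227] [0.1479 0.1772 0.183 ]
0.436 1104 [0.2299 0.2816 0.3269] [0.1497 0.1802 0.1852]
```

View pics/w1.png

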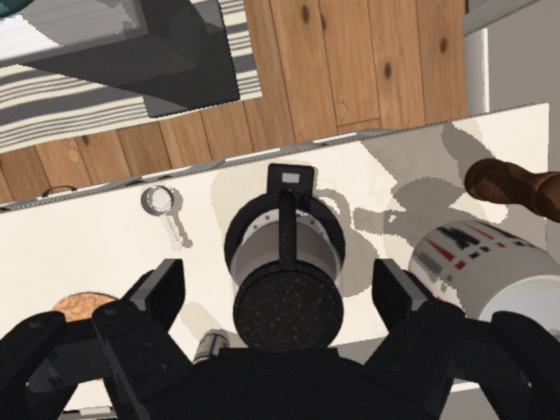

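The handle runs along (-0.98, 0.19), the carafe axis is at about (0.461, 0.278), and the tool yaw already matches. I'll descend onto the handle and grip.

{"fn": "servo_tool", "kwargs": {"commands": [[-13, 9, 20, 0, 0, 0], [0, 0, 35, 0, 0, 0.01], [0, 0, 35, 0, 0, 0], [0, 0, 35, 0, 0, 0], [0, 0, 28, 0, 0, 0]]}}

```text
clock: 3.1
position: [0.3735, 0.2954, 0.1258]
orientation: [[-0.978, 0.206, -0.002], [0.206, 0.978, -0.001], [0.001, -0.001, -1.0]]
force: [0.2, -0.0, 0.3]
grip_width: 0.0856
grip_force: 0.0
```

{"fn": "servo_tool", "kwargs": {"commands": [[0, 0, 0, 0, 0, 0], [0, 0, 0, 0, 0, 0]]}}

```text
clock: 3.27
position: [0.3732, 0.295, 0.1269]
orientation: [[-0.979, 0.206, -0.004], [0.206, 0.979, -0.003], [0.003, -0.003, -1.0]]
force: [-0.4, 0.5, 0.3]
grip_width: 0.0855
grip_force: 0.0
```

{"fn": "servo_tool", "kwargs": {"commands": [[0, 0, 0, 0, 0, 0], [0, 0, 0, 0, 0, 0], [0, 0, 0, 0, 0, 0], [0, 0, 0, 0, 0, 0], [0, 0, 0, 0, 0, 0]], "claw": 1, "grip_force": 90}}

```text
clock: 3.68
position: [0.3754, 0.2961, 0.1297]
orientation: [[-0.978, 0.206, 0.002], [0.206, 0.978, 0.001], [-0.002, 0.002, -1.0]]
force: [-0.3, -0.2, -0.9]
grip_width: 0.0256
grip_force: 0.0
```

{"fn": "servo_tool", "kwargs": {"commands": [[0, 0, 0, 0, 0, 0], [0, 0, 0, 0, 0, 0], [0, 0, 0, 0, 0, 0], [0, 0, 0, 0, 0, 0], [0, 0, 0, 0, 0, 0]]}}

```text
clock: 4.1
position: [0.3751, 0.296, 0.1294]
orientation: [[-0.978, 0.207, 0.001], [0.207, 0.978, 0.001], [-0.001, 0.001, -1.0]]
force: [-2.2, -0.6, 5.6]
grip_width: 0.0145
grip_force: 87.7
```

{"fn": "servo_tool", "kwargs": {"commands": [[0, 0, -4, 0, 0, 0], [0, 0, -8, 0, 0, 0], [0, 0, -10, 0, 0, 0], [0, 0, -10, 0, 0, 0], [0, 0, -10, 0, 0, 0]]}}

```text
clock: 4.52
position: [0.3747, 0.2956, 0.1714]
orientation: [[-0.978, 0.206, 0.0], [0.206, 0.978, 0.0], [-0.0, 0.0, -1.0]]
force: [-0.6, -0.0, -2.2]
grip_width: 0.0144
grip_force: 87.7
```

{"fn": "servo_tool", "kwargs": {"commands": [[0, 0, -10, 0, 0, 0], [0, 0, -8, 0, 0, 0], [0, 0, -4, 0, 0, 0], [0, 0, 0, 0, 0, 0], [0, 0, 0, 0, 0, 0]]}}

```text
clock: 4.93
position: [0.3747, 0.2956, 0.1925]
orientation: [[-0.978, 0.206, 0.0], [0.206, 0.978, 0.0], [-0.0, 0.0, -1.0]]
force: [0.2, 0.4, -2.2]
grip_width: 0.0147
grip_force: 87.7
```

```bash
python3 - <<'E'
from h import *
o=readout.get_obs();print(o["position"],o["force"],o["moment"],o["grip_width"],o["grip_force"],o["clock"],o["qpos"])
im,d=snapshot("wrist");cv2.imwrite("pics/w2.png",im[:,:,::-1])
for r in cut_out("wrist","carafe")[:1]:
    p=cloud("wrist",d,r["mask"]);print(r["score"],r["rect"])
    l=p[(p[:,2]>.235)&(p[:,2]<.26)];A=np.c_[l[:,:2],np.ones(len(l))];s=np.linalg.lstsq(A,l[:,2],rcond=None)[0];
    k=abs(A@s-l[:,2])<.003;s=np.linalg.lstsq(A[k],l[k,2],rcond=None)[0];print("lid plane slope",s,k.sum(),"lid",l[k].min(0),l[k].max(0))
im,d=snapshot("top")
for t in ["warmer","drip_plate"]:
  for r in place_of("top",t)[:2]: print(t,r["score"],r["point"],pt("top",d,r["point"]))
for r in cut_out("top","carafe")[:2]:
    p=cloud("top",d,r["mask"]);l=p[(p[:,2]>.235)&(p[:,2]<.26)]
    print("top lid",len(l),cv2.minEnclosingCircle(l[:,:2].astype(np.float32)) if len(l)>3 else 0)
E
```

```text
[0.3747 0.2956 0.1925] [ 0.2312  0.3731 -2.224 ] [0.0988 0.2127 0.0286] 0.014664539055292115 87.73299572523683 4.9333 [ 0.6158 -0.087   2.0576  0.      1.1706 -0.7472]
0.93 [212.6, 215.5, 341.7, 350.0]Traceback (most recent call last):
  File "<stdin>", line 7, in <module>
    return umr_minimum(a, axis, None, out, keepdims, initial, where)
ValueError: zero-size array to reduction operation minimum which has no identity
```

View pics/w2.png

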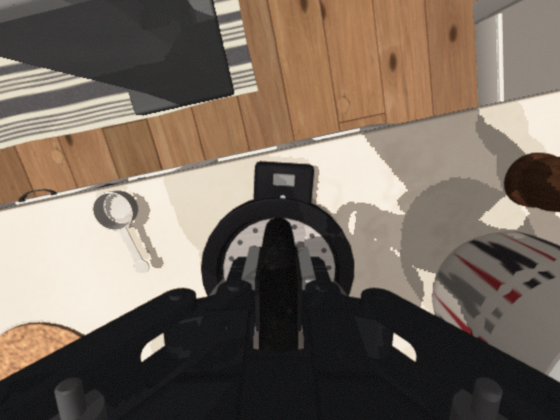

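```bash
python3 - <<'E'
from h import *
im,d=snapshot("wrist")
m=cut_out("wrist","carafe")[0]["mask"];p=cloud("wrist",d,m)
p=p[(p[:,2]>.19)&(p[:,2]<.26)]
for x in np.arange(.356,.42,.008):
    s=p[(abs(p[:,0]-x)<.004)]
    if len(s)>5: print(round(x,3),len(s),np.percentile(s[:,1],[2,50,98]),np.percentile(s[:,2],[5,50,95]))
for c in ["top","scene"]:
  im,d=snapshot(c)
  for t in ["warmer","drip_plate"]:
    for r in place_of(c,t)[:2]: print(t,r["score"],r["point"],pt(c,d,r["point"]))
  for r in cut_out(c,"carafe")[:2]:
    p=cloud(c,d,r["mask"]);l=p[(p[:,2]>.225)&(p[:,2]<.27)]
    if len(l)>30:
      A=np.c_[l[:,:2]-[.46,.278],np.ones(len(l))];s=np.linalg.lstsq(A,l[:,2],rcond=None)[0];k=abs(A@s-l[:,2])<.004;s=np.linalg.lstsq(A[k],l[k,2],rcond=None)[0]
      print(c,"lid",len(l),k.sum(),s,cv2.minEnclosingCircle(l[:,:2].astype(np.float32)))
E
```

```text
0.356 494 [0.2912 0.2971 0.3031] [0.1912 0.2009 0.2091]
0.364 1140 [0.2901 0.2975 0.3047] [0.2019 0.2152 0.2215]
0.372 984 [0.2885 0.2957 0.3029] [0.2197 0.2247 0.2283]
0.38 881 [0.2865 0.2939 0.301 ] [0.2267 0.2296 0.232 ]
0.388 730 [0.2846 0.2927 0.2998] [0.2287 0.2319 0.2335]
0.396 27 [0.2957 0.2981 0.2992] [0.2281 0.2303 0.2318]
0.404 80 [0.2762 0.2775 0.2786] [0.2001 0.2045 0.2085]
0.412 80 [0.2974 0.2987 0.2999] [0.1997 0.2043 0.2088]
warmer 0.67 [214.2, 218.9] [0.4173 0.2381 0.205 ]
warmer 0.45 [370.7, 185.4] [ 0.5802 -0.4859  0.066 ]
drip_plate 0.65 [212.5, 216.9] [0.423  0.2418 0.2276]
top lid 325 134 [-0.0547  0.073   0.2422] ((0.4620739817619324, 0.27583950757980347), 0.051968690007925034)
warmer 0.66 [218.9, 205.4] [0.4336 0.2506 0.0166]
drip_plate 0.73 [220.1, 202.5] [0.4481 0.2598 0.0189]
scene lid 306 136 [0.0419 0.0782 0.2403] ((0.4394072890281677, 0.2633717358112335), 0.07063732296228409)
```

{"fn": "servo_tool", "kwargs": {"commands": [[0, -4, -8, 0, 0, 0], [0, -9, -14, 0, 0, 0], [0, -15, -15, 0, 0, 0], [-4, -20, -10, 0, 0, 0], [-8, -22, -3, 0, 0, 0]]}}

```text
clock: 5.95
position: [0.3725, 0.2249, 0.2451]
orientation: [[-0.979, 0.205, 0.003], [0.205, 0.979, 0.002], [-0.003, 0.003, -1.0]]
force: [0.3, 0.4, -2.2]
grip_width: 0.0149
grip_force: 88.0
```

{"fn": "servo_tool", "kwargs": {"commands": [[-10, -22, 0, 0, 0, 0], [-12, -22, 0, 0, 0, 0], [-12, -22, 0, 0, 0, 0], [-12, -22, 0, 0, 0, 0], [-12, -22, 0, 0, 0, 0]]}}

```text
clock: 6.37
position: [0.4061, 0.1037, 0.2432]
orientation: [[-0.979, 0.206, 0.001], [0.206, 0.979, -0.0], [-0.001, 0.0, -1.0]]
force: [0.6, 0.6, -2.1]
grip_width: 0.0144
grip_force: 88.0
```

{"fn": "servo_tool", "kwargs": {"commands": [[-14, -22, 0, 0, 0, 0], [-16, -22, 0, 0, 0, 0], [-16, -22, 0, 0, 0, 0], [-14, -18, 0, 0, 0, 0], [-12, -14, 0, 0, 0, 0]]}}

```text
clock: 6.78
position: [0.4566, -0.0078, 0.2431]
orientation: [[-0.978, 0.207, 0.001], [0.207, 0.978, -0.001], [-0.001, -0.001, -1.0]]
force: [1.1, -0.5, -2.0]
grip_width: 0.0143
grip_force: 88.0
```

{"fn": "servo_tool", "kwargs": {"commands": [[-9, -10, 0, 0, 0, 0], [-5, -6, 0, 0, 0, 0], [0, 0, 0, 0, 0, 0]]}}

```text
clock: 7.03
position: [0.4672, -0.0253, 0.2426]
orientation: [[-0.978, 0.208, 0.0], [0.208, 0.978, -0.0], [-0.0, -0.0, -1.0]]
force: [0.1, -0.2, -2.3]
grip_width: 0.0149
grip_force: 88.0
```

```bash
python3 - <<'E'
from h import *
o=readout.get_obs();print(o["position"],o["force"],o["grip_width"],o["clock"],o["qpos"])
im,d=snapshot("wrist");cv2.imwrite("pics/w3.png",im[:,:,::-1])
r=cut_out("wrist","cork_mat")
for q in r[:1]:
    p=cloud("wrist",d,q["mask"]);p=p[abs(p[:,2]-.006)<.008];h=cv2.convexHull(p[:,:2].astype(np.float32))[:,0]
    # fit circle r=.08 to mat points extreme
    from scipy.optimize import least_squares
    print(len(p),p.min(0),p.max(0),p.mean(0))
    # hull points far from mask border/occlusion: keep those near r=.08 of prior
    k=abs(np.hypot(*(h-[.553,-.043]).T)-.08)<.012
    f=least_squares(lambda c:np.hypot(*(h[k]-c).T)-.08,[.553,-.043],loss="soft_l1",f_scale=.001);print(f.x,k.sum(),np.abs(f.fun).max())
im,d=snapshot("top")
for q in cut_out("top","carafe")[:2]:
    p=cloud("top",d,q["mask"]);l=p[(p[:,2]>.27)&(p[:,2]<.32)]
    if len(l)>5: print("lid",len(l),cv2.minEnclosingCircle(l[l[:,2]>.285][:,:2].astype(np.float32)),np.percentile(l[:,2],95))
print("tgt",go([.4665,-.0245,.24]))
E
```

```text
[ 0.4672 -0.0253  0.2426] [ 0.0667 -0.1518 -2.3268] 0.014876861633990216 7.0333 [-0.1072 -0.1441  2.0141 -0.0003  1.2714 -1.4685]
5712 [ 0.4726 -0.1206 -0.0011] [0.6039 0.0414 0.0093] [ 0.5216 -0.0309  0.0062]
[ 0.5525 -0.039 ] 44 0.004459559095143076
lid 42 ((0.5877836346626282, -0.04423954337835312), 0.025884959846735) 0.3030627028727734
tgt (array([-0.5, -1. ,  2.2]), array([0., 0., 0.]))
```

View pics/w3.png

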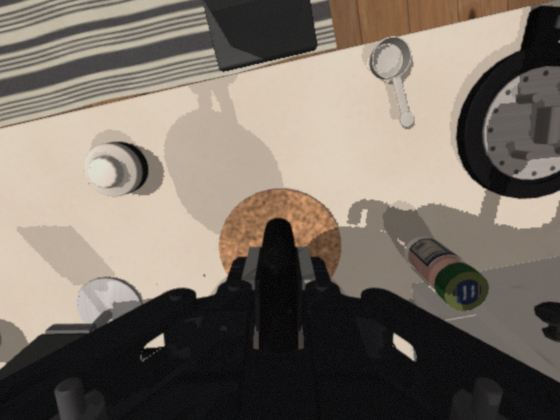

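{"fn": "servo_tool", "kwargs": {"commands": [[2, 3, 8, 0, 0, 0], [0, 0, 16, 0, 0, 0], [0, 0, 22, 0, 0, 0], [0, 0, 24, 0, 0, 0], [0, 0, 24, 0, 0, 0]]}}

```text
clock: 7.65
position: [0.465, -0.0199, 0.1472]
orientation: [[-0.979, 0.205, 0.001], [0.205, 0.979, 0.0], [-0.001, 0.0, -1.0]]
force: [0.5, 0.2, -2.5]
grip_width: 0.0147
grip_force: 88.0
```

{"fn": "servo_tool", "kwargs": {"commands": [[0, 0, 22, 0, 0, 0], [0, 0, 14, 0, 0, 0], [0, 0, 8, 0, 0, 0], [0, 0, 3, 0, 0, 0], [0, 0, 0, 0, 0, 0]]}}

```text
clock: 8.07
position: [0.4647, -0.0204, 0.1007]
orientation: [[-0.979, 0.206, -0.001], [0.206, 0.979, 0.0], [0.001, -0.0, -1.0]]
force: [0.4, -0.5, -1.6]
grip_width: 0.0146
grip_force: 88.0
```

{"fn": "servo_tool", "kwargs": {"commands": [[0, 0, 2, 0, 0, 0], [0, 0, 1.5, 0, 0, 0], [0, 0, 1.5, 0, 0, 0], [0, 0, 0, 0, 0, 0]]}}

```text
clock: 8.4
position: [0.4657, -0.021, 0.0968]
orientation: [[-0.978, 0.206, 0.001], [0.206, 0.978, -0.0], [-0.001, 0.0, -1.0]]
force: [-0.6, 0.9, -1.6]
grip_width: 0.0142
grip_force: 88.0
```

{"fn": "servo_tool", "kwargs": {"commands": [[0, 0, 1.5, 0, 0, 0], [0, 0, 1, 0, 0, 0], [0, 0, 0, 0, 0, 0]]}}

```text
clock: 8.65
position: [0.4654, -0.021, 0.0938]
orientation: [[-0.978, 0.206, 0.0], [0.206, 0.978, -0.0], [-0.0, 0.0, -1.0]]
force: [0.2, 0.3, -2.0]
grip_width: 0.0144
grip_force: 88.1
```

{"fn": "servo_tool", "kwargs": {"commands": [[0, 0, 1, 0, 0, 0], [0, 0, 0, 0, 0, 0]]}}

```text
clock: 8.82
position: [0.4654, -0.021, 0.0935]
orientation: [[-0.978, 0.206, -0.0], [0.206, 0.978, -0.0], [0.0, -0.0, -1.0]]
force: [-3.0, -0.4, 3.8]
grip_width: 0.0146
grip_force: 88.9
```

{"fn": "servo_tool", "kwargs": {"commands": [[0, 0, 0, 0, 0, 0], [0, 0, 0, 0, 0, 0], [0, 0, 0, 0, 0, 0], [0, 0, 0, 0, 0, 0], [0, 0, 0, 0, 0, 0]], "claw": -1}}

```text
clock: 9.23
position: [0.4654, -0.0209, 0.0928]
orientation: [[-0.978, 0.206, 0.0], [0.206, 0.978, -0.0], [-0.0, 0.0, -1.0]]
force: [0.2, 0.3, 0.5]
grip_width: 0.0743
grip_force: 0.0
```

{"fn": "servo_tool", "kwargs": {"commands": [[0, 0, -5, 0, 0, 0], [0, 0, -25, 0, 0, 0], [0, 0, -35, 0, 0, 0], [0, 0, -35, 0, 0, 0], [10, 0, -35, 0, 0, 0]]}}

```text
clock: 9.65
position: [0.4562, -0.0191, 0.2296]
orientation: [[-0.978, 0.206, 0.001], [0.206, 0.978, -0.0], [-0.001, -0.0, -1.0]]
force: [1.0, -1.8, -0.4]
grip_width: 0.0857
grip_force: 0.0
```

{"fn": "servo_tool", "kwargs": {"commands": [[10, 15, -20, 0, 0, 0], [5, 30, -10, 0, 0, 0], [5, 35, 0, 0, 0, 0], [5, 35, 0, 0, 0, 0], [5, 35, 0, 0, 0, 0]]}}

```text
clock: 10.07
position: [0.4573, 0.1355, 0.259]
orientation: [[-0.978, 0.207, 0.002], [0.207, 0.978, 0.0], [-0.002, 0.001, -1.0]]
force: [-0.5, 0.7, -0.1]
grip_width: 0.0859
grip_force: 0.0
```

{"fn": "servo_tool", "kwargs": {"commands": [[5, 35, 0, 0, 0, 0], [5, 35, 0, 0, 0, 0], [5, 35, 0, 0, 0, 0], [0, 20, 0, 0, 0, 0], [0, 0, 0, 0, 0, 0]]}}

```text
clock: 10.48
position: [0.4684, 0.2633, 0.258]
orientation: [[-0.979, 0.203, 0.0], [0.203, 0.979, 0.002], [-0.0, 0.002, -1.0]]
force: [0.0, -0.0, 0.7]
grip_width: 0.085
grip_force: 0.0
```

```bash
python3 - <<'E'
from h import *
o=readout.get_obs();print(o["position"],o["force"],o["grip_width"],o["clock"],o["qpos"])
im,d=snapshot("wrist");cv2.imwrite("pics/w4.png",im[:,:,::-1]);np.save("w4.npy",d)
for t in ["drip_plate","warmer"]:
    for r in place_of("wrist",t)[:2]: print(t,r["score"],r["point"],pt("wrist",d,r["point"]))
for r in cut_out("wrist","drip_plate")[:2]:
    p=cloud("wrist",d,r["mask"]);print(r["score"],r["rect"],len(p),p.min(0),p.max(0))
    b=p[(p[:,2]>.03)&(p[:,2]<.05)]
    q=b[np.hypot(*(b[:,:2]-np.median(p[:,:2],0)).T)<.03]
    if len(q)>20:
        print("bar",len(q),cv2.minAreaRect(q[:,:2].astype(np.float32)),q[:,2].mean(),q[:,2].max())
    e=p[(p[:,2]>.01)&(p[:,2]<.025)]; print("disc",len(e),cv2.minEnclosingCircle(e[:,:2].astype(np.float32)))
im,d=snapshot("top");cv2.imwrite("pics/top2.png",im[:,:,::-1])
for q in cut_out("top","carafe")[:2]:
    p=cloud("top",d,q["mask"]);l=p[(p[:,2]>.14)&(p[:,2]<.17)]
    if len(l)>5: print("lid",len(l),cv2.minEnclosingCircle(l[l[:,2]>.143][:,:2].astype(np.float32)),np.percentile(l[:,2],95))
E
```

```text
[0.4684 0.2633 0.258 ] [ 0.0286 -0.0165  0.7472] 0.08503779476892985 10.4833 [ 0.4648 -0.0144  1.8656  0.0015  1.2892 -0.9024]
drip_plate 0.88 [289.0, 173.1] [0.4569 0.2748 0.0397]
0.84 [239.2, 122.5, 337.1, 223.3] 7660 [0.3998 0.2111 0.0135] [0.522  0.3336 0.0446]
bar 348 ((0.46133193373680115, 0.2732366621494293), (0.011960050091147423, 0.03983960673213005), 83.24916076660156) 0.039083648761590054 0.0418570126711863
disc 7022 ((0.4622202217578888, 0.2730778455734253), 0.06251244992017746)
lid 249 ((0.5385534763336182, -0.03523597866296768), 0.05751991644501686) 0.15511860902368474
```

View pics/w4.png

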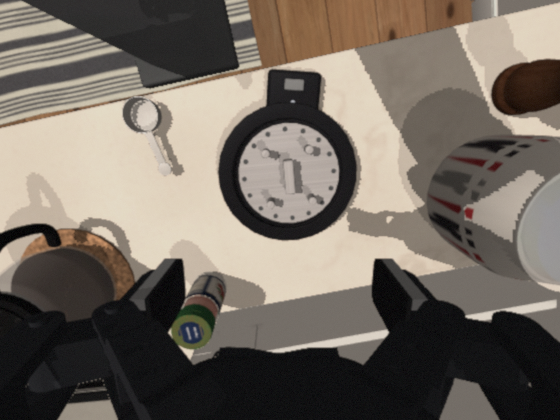

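```bash
python3 - <<'E'
from h import *
d=np.load("w4.npy")
snapshot("wrist")
r=cut_out("wrist","drip_plate")[0]
p=cloud("wrist",d,r["mask"]);c=np.array([.4618,.2731])
s=p[(p[:,2]>.037)];v=s[:,:2]-c;rr=np.hypot(*v.T);k=(rr>.03)&(rr<.05)
vv=v[k].astype(np.float32)
_,lab,cen=cv2.kmeans(vv,4,None,(3,50,1e-6),5,cv2.KMEANS_PP_CENTERS)
print(cen,np.degrees(np.arctan2(cen[:,1],cen[:,0])),np.bincount(lab.ravel()),cen.mean(0))
b=v[(rr<.025)];print("bar pca",np.linalg.svd(b-b.mean(0),full_matrices=False)[2][0],b.mean(0)+c)
im,dt=snapshot("top")
for q in cut_out("top","carafe")[:1]:
    p=cloud("top",dt,q["mask"]);print("lid hist",np.percentile(p[:,2],[5,50,90,98]))
    l=p[(p[:,2]>.135)&(p[:,2]<.17)];l=l[l[:,0]>.5];print(len(l),l.min(0),l.max(0));
    A=np.c_[l[:,:2]-.5,np.ones(len(l))];st=np.linalg.lstsq(A,l[:,2],rcond=None)[0];print(st)
    h=p[p[:,0]<.49];print("handle",len(h),np.median(h,0))
E
```

```text
[[ 0.0263 -0.0281]
 [-0.0327 -0.0211]
 [-0.0269  0.0281]
 [ 0.0323  0.0211]] [ -46.8744 -147.1627  133.7635   33.2264] [58 60 65 59] [-0.0003  0.    ]
bar pca [ 0.9931 -0.1174] [0.4615 0.2732]
lid hist [0.0577 0.136  0.1499 0.1551]
320 [ 0.5017 -0.086   0.135 ] [0.6018 0.0108 0.1634]
[-0.0095 -0.0108  0.1399]
handle 36 [ 0.4761 -0.0262  0.1271]
```

```bash
python3 -c "
import cv2
a=cv2.imread('pics/top2.png')[160:250,190:350];cv2.imwrite('pics/top2c.png',cv2.resize(a,(800,450),interpolation=2))"
```

```text
(no output)
```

View pics/top2c.png

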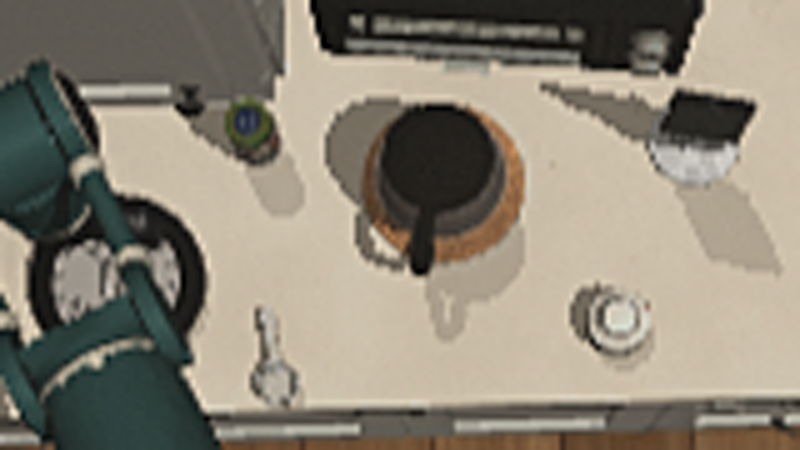

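Plate x is at -6.8° from two cues (bar and studs), centre (0.4615, 0.2732). The carafe stands centred on the mat. I'll descend to the bar.

{"fn": "servo_tool", "kwargs": {"commands": [[9, 8, 20, 0, 0, 0], [0, 0, 35, 0, 0, -0.086], [0, 0, 35, 0, 0, 0], [0, 0, 35, 0, 0, 0], [0, 0, 35, 0, 0, 0]]}}

```text
clock: 11.4
position: [0.4613, 0.2689, 0.0969]
orientation: [[-0.993, 0.122, 0.001], [0.122, 0.993, 0.001], [-0.001, 0.001, -1.0]]
force: [1.1, 0.7, -0.6]
grip_width: 0.0854
grip_force: 0.0
```

{"fn": "servo_tool", "kwargs": {"commands": [[0, 0, 25, 0, 0, 0], [0, 0, 15, 0, 0, 0], [0, 0, 5, 0, 0, 0], [0, 0, 0, 0, 0, 0], [0, 0, 0, 0, 0, 0]]}}

```text
clock: 11.82
position: [0.4618, 0.2693, 0.0536]
orientation: [[-0.993, 0.122, 0.001], [0.122, 0.993, 0.0], [-0.001, 0.001, -1.0]]
force: [-1.0, -0.1, 0.5]
grip_width: 0.0854
grip_force: 0.0
```

```bash
python3 - <<'E'
from h import *
o=readout.get_obs();print(o["position"],o["force"],o["clock"])
a=np.radians(83.2);y=np.array([np.cos(a),np.sin(a),0]);z=np.array([0,0,-1.]);R=np.c_[np.cross(y,z),y,z]
print(go([.4615,.2732,.022],R))
E
```

```text
[0.4618 0.2693 0.0536] [-0.9859 -0.1049  0.5292] 11.8167
(array([ 0.8,  3.8, 31.6]), array([ 0.001,  0.001, -0.003]))
```

{"fn": "servo_tool", "kwargs": {"commands": [[1, 4, 12, 0, 0, 0], [0, 0, 12, 0, 0, 0], [0, 0, 7, 0, 0, 0], [0, 0, 0, 0, 0, 0], [0, 0, 0, 0, 0, 0]]}}

```text
clock: 12.23
position: [0.4598, 0.2729, 0.0209]
orientation: [[-0.993, 0.121, -0.002], [0.121, 0.993, -0.001], [0.002, -0.001, -1.0]]
force: [-0.8, -0.2, 0.3]
grip_width: 0.0855
grip_force: 0.0
```

{"fn": "servo_tool", "kwargs": {"commands": [[0, 0, 0, 0, 0, 0], [0, 0, 0, 0, 0, 0], [0, 0, 0, 0, 0, 0], [0, 0, 0, 0, 0, 0], [0, 0, 0, 0, 0, 0]], "claw": 1, "grip_force": 80}}

```text
clock: 12.65
position: [0.4608, 0.2734, 0.0221]
orientation: [[-0.993, 0.122, 0.001], [0.122, 0.993, 0.0], [-0.001, 0.0, -1.0]]
force: [0.7, -0.9, -0.9]
grip_width: 0.025
grip_force: 0.0
```

{"fn": "servo_tool", "kwargs": {"commands": [[0, 0, 0, 0, 0, 0], [0, 0, 0, 0, 0, 0], [0, 0, 0, 0, 0, 0], [0, 0, 0, 0, 0, 0], [0, 0, 0, 0, 0, 0]]}}

```text
clock: 13.07
position: [0.4611, 0.2737, 0.0225]
orientation: [[-0.993, 0.122, 0.001], [0.122, 0.993, 0.001], [-0.001, 0.001, -1.0]]
force: [-1.0, 0.3, 5.4]
grip_width: 0.01
grip_force: 81.2
```

{"fn": "servo_tool", "kwargs": {"commands": [[0, 0, -4, 0, 0, 0], [0, 0, -12, 0, 0, 0], [0, 0, -24, 0, 0, 0], [0, 0, -30, 0, 0, 0], [0, 0, -30, 0, 0, 0]]}}

```text
clock: 13.48
position: [0.4592, 0.2723, 0.1222]
orientation: [[-0.993, 0.121, -0.003], [0.121, 0.993, -0.002], [0.003, -0.002, -1.0]]
force: [0.4, -0.1, -1.2]
grip_width: 0.0102
grip_force: 80.4
```

{"fn": "servo_tool", "kwargs": {"commands": [[0, 0, -35, 0, 0, 0], [0, -5, -35, 0, 0, 0], [0, -10, -35, 0, 0, 0], [0, -18, -30, 0, 0, 0], [0, -25, -20, 0, 0, 0]]}}

```text
clock: 13.9
position: [0.4542, 0.2162, 0.2812]
orientation: [[-0.993, 0.12, 0.004], [0.12, 0.993, 0.002], [-0.004, 0.002, -1.0]]
force: [1.0, 0.3, -0.9]
grip_width: 0.01
grip_force: 80.4
```

{"fn": "servo_tool", "kwargs": {"commands": [[0, -30, -5, 0, 0, 0], [0, -30, 0, 0, 0, 0], [0, -30, 0, 0, 0, 0], [0, -30, 0, 0, 0, 0], [0, -30, 0, 0, 0, 0]]}}

```text
clock: 14.32
position: [0.4341, 0.0653, 0.2822]
orientation: [[-0.993, 0.121, -0.0], [0.121, 0.993, -0.001], [0.0, -0.001, -1.0]]
force: [0.2, -0.9, -0.5]
grip_width: 0.0099
grip_force: 80.4
```

{"fn": "servo_tool", "kwargs": {"commands": [[0, -30, 0, 0, 0, 0], [0, -30, 0, 0, 0, 0], [0, -30, 0, 0, 0, 0], [0, -30, 0, 0, 0, 0], [0, -30, 0, 0, 0, 0]]}}

```text
clock: 14.73
position: [0.4158, -0.0834, 0.2821]
orientation: [[-0.993, 0.121, -0.001], [0.121, 0.993, -0.0], [0.001, -0.0, -1.0]]
force: [0.9, -0.2, -0.9]
grip_width: 0.0098
grip_force: 80.4
```

{"fn": "servo_tool", "kwargs": {"commands": [[0, -30, 0, 0, 0, 0], [0, -30, 0, 0, 0, 0], [0, -30, 0, 0, 0, 0], [0, -20, 0, 0, 0, 0], [0, 0, 0, 0, 0, 0]]}}

```text
clock: 15.15
position: [0.4024, -0.1944, 0.282]
orientation: [[-0.992, 0.125, -0.001], [0.125, 0.992, -0.002], [0.001, -0.002, -1.0]]
force: [0.3, 1.1, -1.2]
grip_width: 0.0096
grip_force: 80.4
```

```bash
python3 - <<'E'
from h import *
o=readout.get_obs();print(o["position"],o["orientation"],o["force"],o["grip_width"],o["grip_force"],o["clock"],o["qpos"],o["moment"])
im,d=snapshot("wrist");cv2.imwrite("pics/w5.png",im[:,:,::-1])
for r in place_of("wrist","phone_lens")[:2]+place_of("wrist","phone")[:2]: print(r["score"],r["point"],pt("wrist",d,r["point"]))
for r in cut_out("wrist","phone")[:2]:
    p=cloud("wrist",d,r["mask"]);q=p[(p[:,2]>.09)&(p[:,2]<.25)];cc=q.mean(0);print(r["score"],len(q),"plane",cc,np.linalg.svd(q-cc,full_matrices=False)[2][2],q.min(0),q.max(0))
    t=q[q[:,2]>.21];print("top edge",len(t),t.mean(0) if len(t) else 0,t.min(0) if len(t) else 0,t.max(0) if len(t) else 0)
E
```

```text
[ 0.4024 -0.1944  0.282 ] [[-0.9921  0.1253 -0.0013]
 [ 0.1253  0.9921 -0.0018]
 [ 0.0011 -0.002  -1.    ]] [ 0.3251  1.1408 -1.1872] 0.009614471211383053 80.36439657211304 15.15 [-0.504  -0.2093  1.9965 -0.0023  1.3547 -1.9487] [ 0.      0.0167 -0.0469]
0.18 [518.1, 134.4] [0.3864 0.13   0.002 ]
```

View pics/w5.png

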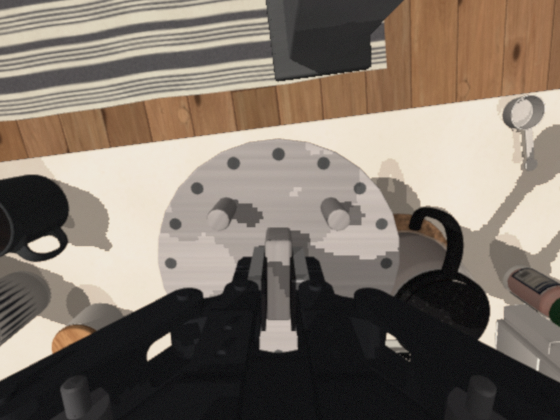

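{"fn": "servo_tool", "kwargs": {"commands": [[0, 0, 0, 0.04, -0.11, 0], [0, 0, 0, 0.04, -0.11, 0], [0, 0, 0, 0.04, -0.11, 0], [0, 0, 0, 0, 0, 0]]}}

```text
clock: 15.68
position: [0.3993, -0.1874, 0.2777]
orientation: [[-0.942, 0.138, 0.305], [0.094, 0.984, -0.154], [-0.321, -0.116, -0.94]]
force: [-1.0, 0.8, -2.6]
grip_width: 0.0102
grip_force: 80.4
```

```bash
cat > k.py <<'E'
from h import *
from scipy.optimize import least_squares
from scipy.spatial.transform import Rotation as Ro
o=readout.get_obs()
D=[([1.256,.264,1.604,0,1.274,-.037],[.185,.649,.231]),([.6197,-.1794,1.9726,-.0001,1.3476,-.7521],[.3607,.2879,.2816]),([.6158,-.087,2.0576,0,1.1706,-.7472],[.3747,.2956,.1925]),([-.1072,-.1441,2.0141,-.0003,1.2714,-1.4685],[.4672,-.0253,.2426]),([.4648,-.0144,1.8656,.0015,1.2892,-.9024],[.4684,.2633,.258]),([-.504,-.2093,1.9965,-.0023,1.3547,-1.9487],[.4024,-.1944,.282])]
def rot(ax,t): return Ro.from_rotvec(np.array(ax)*t).as_matrix()
def fk(q,g):
    a,b,e,h,L=g
    X=rot([0,0,1],q[0]);X2=X@rot([0,1,0],q[1]);X3=X2@rot([0,1,0],q[2]);W=X3@rot([0,0,1],q[3]*S4)@rot([0,1,0],q[4])@rot([0,0,1],q[5])
    p=X@[0,0,h]+X2@[0,0,a]+X3@[e,0,b]+W@[0,0,L]
    return p,W@rot([0,0,1],OFF)
S4=1;OFF=np.pi/2*-1
E
cat > k1.py <<'E'
from k import *
import k
q=o["qpos"];print(q,o["position"],o["orientation"],o["grip_width"])
D2=D+[(q,o["position"])]
f=least_squares(lambda g:np.concatenate([fk(x,g)[0]-p for x,p in D2]),[.4,.4,0,.2,.25]);print(f.x,np.abs(f.fun).max())
p,R=fk(q,f.x);print(R-np.array(o["orientation"]))
np.save("g.npy",f.x)
for c in ["scene","top","scene","top"]:
    im,d=snapshot(c)
    for r in place_of(c,"phone_lens")[:2]: print(c,r["score"],r["point"],pt(c,d,r["point"]))
    for r in cut_out(c,"phone")[:2]:
        P=cloud(c,d,r["mask"]);Q=P[(P[:,2]>.09)&(P[:,2]<.25)&(P[:,0]>.5)]
        if len(Q)<30: continue
        cc=np.median(Q,0);nn=np.linalg.svd(Q-cc,full_matrices=False)[2][2];k_=abs((Q-cc)@nn)<.006;cc=Q[k_].mean(0);nn=np.linalg.svd(Q[k_]-cc,full_matrices=False)[2][2];t=[nn[1],-nn[0],0];s=(Q[k_]-cc)@t
        print(c,"plane",cc,nn,"lat mid",(np.percentile(s,1)+np.percentile(s,99))/2,s.max()-s.min(),t)
E
python3 k1.py
```

```text
[-0.5059 -0.4775  2.227   0.0154  1.0443 -1.9623] [ 0.3993 -0.1874  0.2777] [[-0.9425  0.1377  0.3046]
 [ 0.0941  0.9837 -0.1535]
 [-0.3208 -0.116  -0.94  ]] 0.01016348517021477
[ 0.514   0.5655 -0.0009  0.2534  0.3538] 0.024756029929892422
[[ 1.8849 -0.2754 -0.    ]
 [-0.1882 -1.9673 -0.    ]
 [ 0.6416  0.232  -0.    ]]
scene 0.98 [339.2, 214.4] [ 0.5761 -0.2885  0.223 ]
scene 0.67 [417.9, 294.8] [ 0.4235 -0.7143  0.2747]
scene plane [ 0.573  -0.2917  0.1662] [-0.9758  0.2183  0.0116] lat mid 0.0011031853595114653 0.07834530055782715 [np.float64(0.21831241443628188), np.float64(0.9758101227830532), 0]
top 0.65 [442.1, 211.2] [ 0.4214 -0.7525  0.2387]
top 0.6 [333.3, 180.2] [ 0.5745 -0.2914  0.2216]
top plane [ 0.5745 -0.2857  0.172 ] [-0.981   0.1929  0.0205] lat mid -0.0002948685289646813 0.07330493381942563 [np.float64(0.19293549854227665), np.float64(0.9809968805133533), 0]
scene 0.72 [338.2, 215.0] [ 0.5762 -0.2843  0.2173]
scene 0.61 [418.0, 300.0] [ 0.4226 -0.7196  0.2558]
scene plane [ 0.573  -0.2922  0.1647] [-0.9787  0.2054  0.0037] lat mid 0.001099799146375327 0.07648184416838434 [np.float64(0.20539106268826854), np.float64(0.9786729722581796), 0]
top 0.82 [332.1, 181.7] [ 0.571  -0.2873  0.2078]
top 0.73 [438.8, 209.6] [ 0.4214 -0.7222  0.2861]
top plane [ 0.5482 -0.0418  0.1413] [ 0.1908  0.042  -0.9807] lat mid 7.042468300442074e-05 0.01901751596820788 [np.float64(0.04195623038739012), np.float64(-0.19077236811538162), 0]
```

```bash
sed -i 's/a,b,e,h,L=g/a,b,e,h,L,l=g/; s/p=X@\[0,0,h\]/p=X@[0,l,h]/; s/OFF=np.pi.*/OFF=np.pi\/2/' k.py
cat > k2.py <<'E'
from k import *
D2=D+[([-0.5059,-0.4775,2.227,0.0154,1.0443,-1.9623],[.3993,-.1874,.2777])]
f=least_squares(lambda g:np.concatenate([fk(x,g)[0]-p for x,p in D2]),[.4,.4,0,.2,.25,.02]);print(f.x,np.abs(f.fun).max())
g=f.x;print(np.abs(fk(o["qpos"],g)[1]-o["orientation"]).max())
lo=np.array([-2.63,-.94,.31,-1.31,0,-2.55])+.03;hi=np.array([2.63,2.18,2.57,4.45,2.66,2.55])-.03
n=np.array([-.979,.203,0]);lens=np.array([.574,-.288,.222]);view=lens+.13*n
z=np.array([-n[0],-n[1],-1])/np.sqrt(2)
p=view-z*.006   # TCP to plate middle
# zero-roll frame: minimal rotation from yaw heading of old grasp
R0=rot(np.cross([0,0,-1],-n),np.pi/4)
a=np.radians(83);y=np.array([np.cos(a),np.sin(a),0]);R0=R0@np.c_[np.cross(y,[0,0,-1]),y,[0,0,-1]]
for roll in np.radians([-120,-90,-60,-30,0,30,60,90]):
    R=R0@rot([0,0,1],roll)
    best=None
    for q4 in [-.8,0,.8,2,3]:
        def F(q):
            P,W=fk(q,g);return np.concatenate([(P-p)*10,Ro.from_matrix(W.T@R).as_rotvec()])
        x0=np.clip(np.array(o["qpos"]),lo+.01,hi-.01);x0[3]=q4
        s=least_squares(F,x0,bounds=(lo,hi))
        if best is None or s.cost<best.cost-1e-9: best=s
    print(np.degrees(roll),best.cost,best.x)
print(p,R0,go(p,R0))
E
python3 k2.py
```

```text
[0.5119 0.5662 0.0015 0.2517 0.3474 0.0249] 0.00019384966810334636
2.7755575615628914e-16
-119.99999999999999 3.633832767138402e-29 [-0.8922 -0.4468  2.4554  0.8319  0.6525  1.2922]
-90.0 0.08405576705642073 [-0.407  -0.4998  2.54   -0.8079  0.3385 -2.52  ]
-59.99999999999999 0.05479745420236509 [-0.4971 -0.5225  2.5266 -0.3553  0.3197 -2.52  ]
-29.999999999999996 0.028960095403882242 [-0.6057 -0.4954  2.4594  0.1103  0.4436 -2.52  ]
0.0 0.0066757004680163 [-0.7676 -0.4664  2.4352  0.5418  0.5677 -2.52  ]
29.999999999999996 5.182479397317118e-28 [-0.8922 -0.4468  2.4554  0.8319  0.6525 -2.373 ]
59.99999999999999 1.639181222154022e-21 [-0.8922 -0.4468  2.4554  0.8319  0.6525 -1.8494]
90.0 1.00571792010971e-24 [-0.8922 -0.4468  2.4554  0.8319  0.6525 -1.3258]
[ 0.4426 -0.2607  0.2262] [[-0.7068  0.1454  0.6923]
 [ 0.0626  0.9877 -0.1435]
 [-0.7046 -0.0581 -0.7072]] (array([-25. , -56.2,  74.7]), array([-0.048, -0.452,  0.036]))
```

{"fn": "servo_tool", "kwargs": {"commands": [[0, 0, 0, 0, 0, 0.1], [0, 0, 0, 0, 0, 0.12], [0, 0, 0, 0, 0, 0.12], [0, 0, 0, 0, 0, 0.12], [0, 0, 0, 0, 0, 0.12]]}}

```text
clock: 16.7
position: [0.4037, -0.1914, 0.2817]
orientation: [[-0.707, 0.638, 0.306], [0.623, 0.766, -0.156], [-0.334, 0.081, -0.939]]
force: [-0.9, -0.5, -1.7]
grip_width: 0.0097
grip_force: 80.4
```

{"fn": "servo_tool", "kwargs": {"commands": [[0, 0, 0, 0, 0, 0.12], [0, 0, 0, 0, 0, 0.12], [0, 0, 0, 0, 0, 0.12], [0, 0, 0, 0, 0, 0.1], [0, 0, 0, 0, 0, 0]]}}

```text
clock: 17.12
position: [0.4037, -0.1914, 0.2817]
orientation: [[-0.354, 0.884, 0.306], [0.897, 0.413, -0.156], [-0.264, 0.22, -0.939]]
force: [0.6, 0.0, -1.4]
grip_width: 0.01
grip_force: 80.4
```

```bash
cat >> k2.py <<'E'
R=R0@rot([0,0,1],np.pi/3)
print("now",o["position"],o["qpos"],"go",go(p,R))
p0=np.array(o["position"]);Rc=np.array(o["orientation"]);rv=Ro.from_matrix(Rc.T@R).as_rotvec()
N=6;q=np.array(o["qpos"])
for i in range(N):
    t0,t1=i/N,(i+1)/N
    Ri=Rc@Ro.from_rotvec(rv*t0).as_matrix();sh=Ri.T@((p-p0)/N)*1000
    T=Rc@Ro.from_rotvec(rv*t1).as_matrix();pp=p0+(p-p0)*t1
    q=least_squares(lambda x:np.concatenate([(fk(x,g)[0]-pp)*10,Ro.from_matrix(fk(x,g)[1].T@T).as_rotvec()]),q,bounds=(lo,hi)).x
    print(np.round(sh,1),np.round(rv/N,3),q)
E
python3 k2.py | tail -8
```

```text
[-0.7046 -0.0581 -0.7072]] (array([-61.4,  -6.5,  74.8]), array([-0.279, -0.383, -0.988]))
now [ 0.4037 -0.1914  0.2817] [-0.5085 -0.4675  2.2145  0.015   1.0442 -0.9201] go (array([-61.4,  -6.5,  74.8]), array([-0.415, -0.185,  0.04 ]))
[-10.2  -1.1  12.5] [-0.069 -0.031  0.007] [-0.5697 -0.4857  2.2579  0.0897  0.9574 -1.0116]
[-9.9 -1.9 12.7] [-0.069 -0.031  0.007] [-0.6335 -0.4974  2.3009  0.1844  0.8744 -1.1234]
[-9.5 -2.7 12.8] [-0.069 -0.031  0.007] [-0.6991 -0.5011  2.343   0.3035  0.798  -1.2602]
[-9.1 -3.5 12.9] [-0.069 -0.031  0.007] [-0.765  -0.495   2.3833  0.4508  0.7323 -1.4261]
[-8.7 -4.4 12.9] [-0.069 -0.031  0.007] [-0.8299 -0.4775  2.4211  0.6281  0.6819 -1.6234]
[-8.4 -5.2 12.8] [-0.069 -0.031  0.007] [-0.8922 -0.4468  2.4554  0.8319  0.6525 -1.8494]
```

Smooth path within the joint limits; I'll run it in round numbers.

{"fn": "servo_tool", "kwargs": {"commands": [[-10, -1, 12.5, -0.07, -0.03, 0.007], [-10, -2, 12.5, -0.07, -0.03, 0.007], [-9.5, -3, 13, -0.07, -0.03, 0.007], [-9, -3.5, 13, -0.07, -0.03, 0.007], [-8.5, -4.5, 13, -0.07, -0.03, 0.007]]}}

```text
clock: 17.53
position: [0.4356, -0.2487, 0.2358]
orientation: [[-0.258, 0.727, 0.636], [0.887, 0.44, -0.142], [-0.383, 0.528, -0.758]]
force: [-0.2, 0.5, -0.9]
grip_width: 0.0096
grip_force: 80.4
```

{"fn": "servo_tool", "kwargs": {"commands": [[-8.5, -5, 13, -0.07, -0.03, 0.007], [0, 0, 0, 0, 0, 0], [0, 0, 0, 0, 0, 0], [0, 0, 0, 0, 0, 0], [0, 0, 0, 0, 0, 0]]}}

```text
clock: 17.95
position: [0.4423, -0.2566, 0.2295]
orientation: [[-0.241, 0.691, 0.681], [0.887, 0.442, -0.135], [-0.394, 0.572, -0.72]]
force: [-0.3, 1.1, -0.7]
grip_width: 0.0097
grip_force: 80.4
```

```bash
python3 k2.py | grep now; python3 - <<'E'
from h import *
o=readout.get_obs();print(o["orientation"][2],o["qd"],o["clock"],o["grip_width"])
im,d=snapshot("scene");cv2.imwrite("pics/s5.png",cv2.resize(im[120:300,150:390],(800,600),interpolation=2)[:,:,::-1])
for r in cut_out("scene","drip_plate")[:3]:
    P=cloud("scene",d,r["mask"]);P=P[P[:,2]>.12]
    if len(P)<30: continue
    cc=np.median(P,0);n=np.linalg.svd(P-cc,full_matrices=False)[2][2];print(r["score"],len(P),cc,n,P.min(0),P.max(0))
E
```

```text
now [ 0.4423 -0.2566  0.2295] [-0.8806 -0.452   2.4437  0.788   0.6688 -1.8034] go (array([-2.5, -3.5,  3.1]), array([-0.011, -0.016,  0.004]))
[-0.3941  0.5716 -0.7197] [ 0.0069 -0.0052 -0.0025  0.0129 -0.0003 -0.0113] 17.95 0.009718102574963087
0.6 569 [ 0.4451 -0.2774  0.2367] [-0.6926  0.195   0.6945] [ 0.3816 -0.3234  0.1789] [ 0.4911 -0.2139  0.275 ]
```

View pics/s5.png

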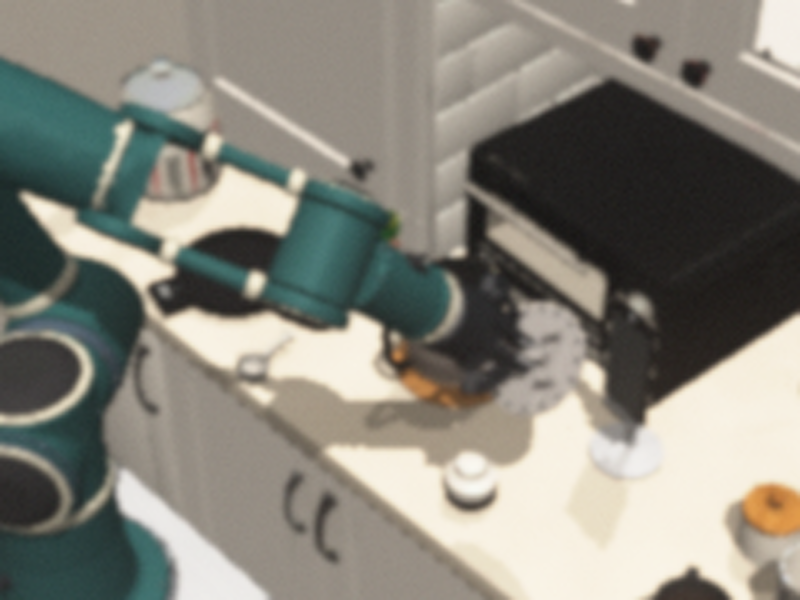

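The plate hangs tipped at about 45° in front of the small phone, and the carafe stands on the mat. A small final correction remains.

{"fn": "servo_tool", "kwargs": {"commands": [[-2.5, -3.5, 3, -0.011, -0.016, 0.004], [0, 0, 0, 0, 0, 0], [0, 0, 0, 0, 0, 0], [0, 0, 0, 0, 0, 0], [0, 0, 0, 0, 0, 0]]}}

```text
clock: 18.47
position: [0.442, -0.2604, 0.2251]
orientation: [[-0.227, 0.685, 0.692], [0.887, 0.438, -0.143], [-0.402, 0.582, -0.707]]
force: [0.0, -0.9, -0.5]
grip_width: 0.0099
grip_force: 80.4
```

```bash
python3 k2.py | grep now; python3 - <<'E'
from h import *
im,d=snapshot("scene")
for r in cut_out("scene","drip_plate")[:1]:
    P=cloud("scene",d,r["mask"]);P=P[P[:,2]>.12];print((P.min(0)+P.max(0))/2)
print(np.abs(readout.get_obs()["qd"]).max())
print(env.sign_off())
E
```

```text
now [ 0.442  -0.2604  0.2251] [-0.8934 -0.4471  2.4579  0.8343  0.6522 -1.8517] go (array([-0.9,  0.9, -0.4]), array([ 0.   , -0.   , -0.001]))
[ 0.4361 -0.2704  0.2289]
0.0029446019605977505
the job is handed in; nothing more can be done
None
```

The carafe stands upright and released in the middle of the cork mat, and the drip plate is held still at lens height about 13 cm in front of the smaller phone, tipped 45° with its underside to it; the job is handed in at about 18.5 s.

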